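# Spice jars from the pan into the rack, in reverse order

## Robot

A 6-joint arm with a two-finger parallel gripper is mounted at the origin on the work surface. World frame = base frame: x ahead of the robot, y to its left, z up, the work surface at z = 0. Lengths are in mm, angles in rad, forces in N, time in s.
With the tool pointing down it reaches from about 350 to 850 mm from the base axis. Payload 8.1 kg.
Tool frame: the origin (TCP) lies midway between the tips of the shut fingers; the grasp point (between the pads) lies env.hold_point_z behind it (env.hold_point_z is the distance from the TCP to the grasp point, in mm); z points along the fingers, y is the line along which they close (so a half turn about z gives the same grasp; the last joint's range is limited). The gripper opens to 85 mm and grips with 20 to 120 N. Pads are 22 mm wide; open, the fingers measure 114 mm over their backs; the gripper's body (76 mm by 85 mm) begins 54 mm behind the grasp point. The pads swing forward as they close: fully open they stand 13 mm farther back than shut.
Start: joints at [1.231, 0.13, 1.488, -0, 1.523, -0.085], TCP at [151.209, 580.639, 231.292] pointing down, gripper open.
Joint ranges: [-2.96, 2.96], [-0.89, 2.26], [0.02, 2.5], [-1.34, 4.48], [0, 2.73], [-2.66, 2.66]. Speed limits (rad/s): [2.39, 2.39, 2.79, 3.14, 3.14, 3.14].

## Interface

Orientations are given as [roll, pitch, yaw] about the fixed x, y, z axes, in that order (R = Rz(yaw) Ry(pitch) Rx(roll)).
In Python, from cell import env gives the robot as it stands. The module is installed in compiled form; this text tells all that it offers.
- The arm moves only by the shell command python3 -m inch 'ROWS' [FORCE]. ROWS is JSON, a list that holds one entry, the list of rows, each a list of 5 numbers: the shift along the tool's x, y, z in mm, then the turn about the tool's z in degrees, then the gripper command: -1 is shut, 1 is fully open, values between are in proportion. A call has 1 to 20 rows; each row shifts and turns the commanded pose from where the row before left it, along the tool's axes as they then stand; what a row does not reach is not made up. A row lasts 1/12 s, in which the tool goes at most 41.7 mm and 7.16 degrees, less where a joint would pass 70% of its speed; a pose out of reach is approached as far as the arm can. A call with a gripper value outside its range is refused whole. The fingers move at their own pace and stop on an object; FORCE is the grip in N (left out, the last holds). Time passes only in rows, so rows that do not move let the fingers close. It gives the time, the measured TCP pose, the force, the opening and the grip force at its end, in the units of the state.
- env.read_state(): the state, without advancing time (a new reading comes with each control period).
- env.get_image(name): name is "scene" or "top"; returns a dict with "image" (400x640x3 uint8, blue, green, red), "K" (3x3 intrinsics, pixels), "k1" (the pictures are not rectified: a ray, as slopes to the right and down, at radius r is drawn at 1 + k1 r^2 times it, then the intrinsics apply), "view" (4x4, takes a point from world to camera coordinates). Camera axes: x right, y up, looking along -z (the intrinsics and any distortion apply to the point x, -y, -z); pixel columns grow to the right and rows downward; lengths in mm; the calibration is good to about 2 mm. A picture is of the moment at which its call begins. There is no depth.
- env.close_job(): hands the job in; it is judged then, once.
The state is a dict: "clock": time; "joint_pos": joint angles; "joint_velocities": joint speeds; "joint_efforts": joint torques, N m; "tool_pos": TCP position; "tool_rot": TCP orientation; "contact_force": force on the tool from outside, world axes, zero at the start; "moment": the same for the moment, N m; "grip_width": opening from 0.0 (shut) to 1.0 (fully open); "grasp_force": force on a finger pad.
Only numpy, scipy, OpenCV 4.12 (cv2) and the standard library are available. Lean on these libraries where they do the work, as an engineer would, in place of code of your own. Each camera call takes 0.05 s, during which the arm holds its last target. There are 200 camera calls.

## Task

Move the four spice jars from their coasters on the sheet pan into the wooden rack, one jar to each bay, standing upright, with the order of the row reversed: the jar at the left end of the row on the pan goes into the bay at the right end of the rack, the second from the left into the second bay from the right, and so on. Set them down rather than dropping them, and do not knock any over.

Things in the scene. Friction and masses are not known exactly. Their poses are not given: they have to be found in the camera images.
- pan: Bare aluminium sheet pan, 130 x 400 mm, rim 14 mm high, floor 3 mm thick, fixed; near or far from the robot, the rack at the other. Origin: centre of the underside; y along its length towards the robot's left, x away from the robot. Coasters in a row at x = 0, y = +143, +71, -1, -73 mm; a loose steel pastry ring (52 mm wide, 45 mm high, not part of the job) at y = -150 mm.
- rack: Low mid-brown wooden rack, 80 x 310 mm, walls 6 mm thick and 20 mm high, floor 6 mm thick, fixed. Origin: centre of the underside; y along its length towards the robot's left. Cross walls make four equal open bays in a row, each 68 (x) by 70 mm (y) inside, centred at x = 0, y = +114, +38, -38, -114 mm; empty at the start.
- jar_red: Closed round white ceramic spice jar with a red lid: body 44 mm in diameter and 52 mm high, lid 42 mm in diameter above it, 70 mm high in all, 90 to 180 g. Origin: centre of its underside; z up. Loose; at the start it stands upright on the red coaster.
- jar_yellow: Closed round white ceramic spice jar with a yellow lid: body 44 mm in diameter and 52 mm high, lid 42 mm in diameter above it, 70 mm high in all, 90 to 180 g. Origin: centre of its underside; z up. Loose; at the start it stands upright on the yellow coaster.
- jar_green: Closed round white ceramic spice jar with a green lid: body 44 mm in diameter and 52 mm high, lid 42 mm in diameter above it, 70 mm high in all, 90 to 180 g. Origin: centre of its underside; z up. Loose; at the start it stands upright on the green coaster.
- jar_blue: Closed round white ceramic spice jar with a blue lid: body 44 mm in diameter and 52 mm high, lid 42 mm in diameter above it, 70 mm high in all, 90 to 180 g. Origin: centre of its underside; z up. Loose; at the start it stands upright on the blue coaster.
- coaster_red: Flat round red coaster, 64 mm in diameter, 3 mm thick, fixed on the pan floor. Origin: centre of its underside. It stays behind and shows where the red-lidded jar stood in the row.
- coaster_yellow: Flat round yellow coaster, 64 mm in diameter, 3 mm thick, fixed on the pan floor. Origin: centre of its underside. It stays behind and shows where the yellow-lidded jar stood in the row.
- coaster_green: Flat round green coaster, 64 mm in diameter, 3 mm thick, fixed on the pan floor. Origin: centre of its underside. It stays behind and shows where the green-lidded jar stood in the row.
- coaster_blue: Flat round blue coaster, 64 mm in diameter, 3 mm thick, fixed on the pan floor. Origin: centre of its underside. It stays behind and shows where the blue-lidded jar stood in the row.

How it is judged (in metres and radians):
At the end, for the whole second after the job is handed in: Each jar rests upright (within 0.12 rad) on the floor of its own bay (within 16 mm of its centre each way), in the mirror order of the coasters: coaster at pan y = +143 mm -> bay at rack y = -114, +71 -> -38, -1 -> +38, -73 -> +114 mm; all released and at rest (((y of coaster_red in the frame of pan between 0.113 and 0.173 m and y of jar_red in the frame of rack between -0.13 and -0.098 m) or (y of coaster_red in the frame of pan between 0.041 and 0.101 m and y of jar_red in the frame of rack between -0.054 and -0.022 m) or (y of coaster_red in the frame of pan between -0.031 and 0.029 m and y of jar_red in the frame of rack between 0.022 and 0.054 m) or (y of coaster_red in the frame of pan between -0.103 and -0.043 m and y of jar_red in the frame of rack between 0.098 and 0.13 m)) and x of jar_red in the frame of rack between -0.016 and 0.016 m and z of jar_red in the frame of rack between 0.002 and 0.011 m and angle between each of jar_red, jar_yellow, jar_green, jar_blue's own z axis and vertical below 0.12 rad and linear speed of each of jar_red, jar_yellow, jar_green, jar_blue below 0.02 m/s and angular speed of each of jar_red, jar_yellow, jar_green, jar_blue below 0.2 rad/s and ((y of coaster_yellow in the frame of pan between 0.113 and 0.173 m and y of jar_yellow in the frame of rack between -0.13 and -0.098 m) or (y of coaster_yellow in the frame of pan between 0.041 and 0.101 m and y of jar_yellow in the frame of rack between -0.054 and -0.022 m) or (y of coaster_yellow in the frame of pan between -0.031 and 0.029 m and y of jar_yellow in the frame of rack between 0.022 and 0.054 m) or (y of coaster_yellow in the frame of pan between -0.103 and -0.043 m and y of jar_yellow in the frame of rack between 0.098 and 0.13 m)) and x of jar_yellow in the frame of rack between -0.016 and 0.016 m and z of jar_yellow in the frame of rack between 0.002 and 0.011 m and ((y of coaster_green in the frame of pan between 0.113 and 0.173 m and y of jar_green in the frame of rack between -0.13 and -0.098 m) or (y of coaster_green in the frame of pan between 0.041 and 0.101 m and y of jar_green in the frame of rack between -0.054 and -0.022 m) or (y of coaster_green in the frame of pan between -0.031 and 0.029 m and y of jar_green in the frame of rack between 0.022 and 0.054 m) or (y of coaster_green in the frame of pan between -0.103 and -0.043 m and y of jar_green in the frame of rack between 0.098 and 0.13 m)) and x of jar_green in the frame of rack between -0.016 and 0.016 m and z of jar_green in the frame of rack between 0.002 and 0.011 m and ((y of coaster_blue in the frame of pan between 0.113 and 0.173 m and y of jar_blue in the frame of rack between -0.13 and -0.098 m) or (y of coaster_blue in the frame of pan between 0.041 and 0.101 m and y of jar_blue in the frame of rack between -0.054 and -0.022 m) or (y of coaster_blue in the frame of pan between -0.031 and 0.029 m and y of jar_blue in the frame of rack between 0.022 and 0.054 m) or (y of coaster_blue in the frame of pan between -0.103 and -0.043 m and y of jar_blue in the frame of rack between 0.098 and 0.13 m)) and x of jar_blue in the frame of rack between -0.016 and 0.016 m and z of jar_blue in the frame of rack between 0.002 and 0.011 m); the robot touches nothing.
It fails at once if a jar is dropped (falls freely from more than about 20 mm) ((contact force between jar_red and anything else below 0.01 N and linear speed of jar_red above 0.6 m/s) or (contact force between jar_yellow and anything else below 0.01 N and linear speed of jar_yellow above 0.6 m/s) or (contact force between jar_green and anything else below 0.01 N and linear speed of jar_green above 0.6 m/s) or (contact force between jar_blue and anything else below 0.01 N and linear speed of jar_blue above 0.6 m/s)).
It fails at once if a jar is knocked over (tilted more than 0.7 rad) (angle between any of jar_red, jar_yellow, jar_green, jar_blue's own z axis and vertical above 0.7 rad).
It also fails if it takes over 83 s, if anything falls off the work surface, if the arm or the gripper's body presses on something with over 40 N, if the wrist force passes 120 N, or if a joint passes its speed limit or range.

## Working session

There is one attempt and no reset: what is moved stays moved. The work goes in short steps, Python scripts to look and compute and a shell command to move; the robot and the scene stay as the last step left them, time stands still between calls to the robot, and variables do not carry over. Pictures are saved under pics/ and viewed, at most 14 in all, crops included, and the job is handed in when it is done.

```bash
mkdir -p pics
python3 - <<'E'
from cell import env
import cv2
print(env.hold_point_z, env.read_state())
for n in("scene","top"):
    d=env.get_image(n); cv2.imwrite(f"pics/{n}0.png",d["image"]); print(n,d["K"],d["k1"],d["view"])
E
```

```text
18.700000000000003 {'clock': 0.0, 'joint_pos': array([ 1.23061503e+00,  1.31145650e-01,  1.48927592e+00,  2.08912314e-05,
        1.52300004e+00, -8.54015277e-02]), 'joint_velocities': array([ 6.70714815e-05,  1.89681782e-03, -2.09444403e-04, -1.07857638e-03,
        1.71785634e-03, -2.41693137e-04]), 'joint_efforts': array([-1.95931352e-03, -5.69425642e+01, -5.00522053e+01, -8.73108311e-04,
        1.60362467e-02,  8.60104734e-06]), 'tool_pos': array([151.00849092, 580.12226377, 230.2555429 ]), 'tool_rot': array([-3.13977214e+00, -1.76795196e-04,  2.88681170e+00]), 'contact_force': array([-0.52051016, -0.46854532,  0.70637027]), 'moment': array([-0.01984997, -0.02212767,  0.04840681]), 'grasp_force': 0.0, 'grip_width': 0.9994915972732977}
scene [[432.08889003   0.         316.62604032]
 [  0.         432.08889003 203.46900468]
 [  0.           0.           1.        ]] -0.1128150134039153 [[-1.60404772e-01  9.87040708e-01 -4.57716702e-03  9.30128389e+01]
 [-6.79522462e-01 -1.07064009e-01  7.25800607e-01  3.46876544e+02]
 [ 7.15904695e-01  1.19532169e-01  6.87889910e-01 -1.19856104e+03]
 [ 0.00000000e+00  0.00000000e+00  0.00000000e+00  1.00000000e+00]]
top [[368.89845108   0.         322.39223643]
 [  0.         368.89845108 191.35357001]
 [  0.           0.           1.        ]] -0.0768670013494329 [[ 4.76415497e-03 -9.99966073e-01 -6.71981872e-03 -4.22079827e+00]
 [ 9.86546131e-01  3.60187058e-03  1.63443439e-01 -5.42078570e+02]
 [-1.63413690e-01 -7.40808104e-03  9.86529820e-01 -6.00501164e+02]
 [ 0.00000000e+00  0.00000000e+00  0.00000000e+00  1.00000000e+00]]
```

View pics/scene0.png

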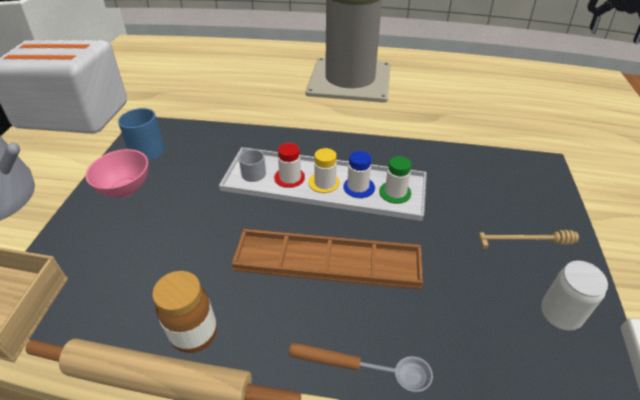

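View pics/top0.png

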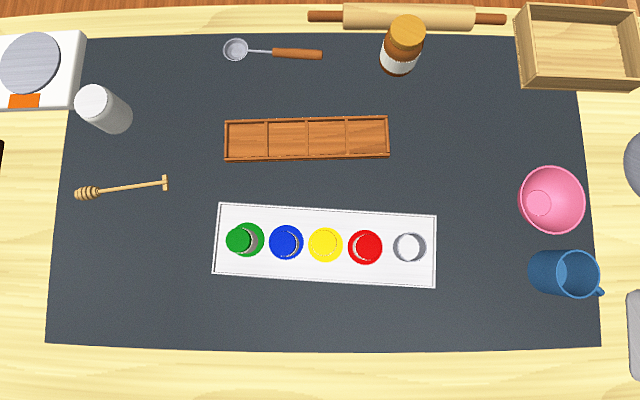

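The scene view shows the pan near the robot, with the ring, red, yellow, blue and green at pixels (252,165), (289,160), (325,165), (359,170) and (398,175). The rack is farther out, around (330,258). In the top view, where +y is left, the order from the left is green, blue, yellow, red, ring, so green goes to bay −114, blue −38, yellow +38 and red +114.

```bash
cat > h.py <<'E'
from cell import env
import cv2, numpy as np
HUE={"red":(0,8),"yellow":(20,32),"green":(45,80),"blue":(110,130)}
def cast(d,px,z):
    K=d["K"]; D=np.array([d["k1"],0,0,0,0])
    u=cv2.undistortPoints(np.float64(px).reshape(-1,1,2),K,D,None,None,None).reshape(-1,2) if False else \
      cv2.undistortPoints(np.float64(px).reshape(-1,1,2),K,D).reshape(-1,2)
    R=d["view"][:3,:3]; c=-R.T@d["view"][:3,3]
    r=np.c_[u[:,0],-u[:,1],-np.ones(len(u))]@R
    return c+r*((z-c[2])/r[:,2])[:,None]
def blobs(mask,amin):
    cs,_=cv2.findContours(mask.astype(np.uint8),cv2.RETR_EXTERNAL,cv2.CHAIN_APPROX_NONE)
    return sorted([c for c in cs if cv2.contourArea(c)>amin],key=lambda c:-cv2.contourArea(c))
def hsv(d): return cv2.split(cv2.cvtColor(d["image"],cv2.COLOR_BGR2HSV))
def colour(d,n):
    h,s,v=hsv(d); a,b=HUE[n]; return (h>=a)&(h<=b)&(s>170)&(v>70)
E
python3 - <<'E'
from h import *
t=env.get_image("top"); s=env.get_image("scene")
h,sa,v=hsv(t)
win=np.zeros(h.shape,bool); win[105:170,210:400]=1
rk=blobs(win&(sa>90)&(h<25),1500)[0]
win[:]=0; win[195:295,200:445]=1
pn=blobs(win&((v>130)),1500)[0]
for n,c,z in(("rack",rk,20),("pan",pn,14)):
    P=cast(t,c.reshape(-1,2),z)[:,:2].astype(np.float32)
    (ctr,sz,a)=cv2.minAreaRect(P); print(n,ctr,sz,a)
    print(cv2.boxPoints((ctr,sz,a)).round(0).tolist())
for n in HUE:
    bs=[b for b in blobs(colour(s,n),60)]
    for b in bs:
        b=b.reshape(-1,2); x0,y0=b.min(0); x1,y1=b.max(0)
        if 130<y0<210: print(n,(x0,y0,x1,y1), "lid",cast(s,[[(x0+x1)/2,(y0+y1)/2]],67)[0].round(1),"coaster",cast(s,[[(x0+x1)/2,(y0+y1)/2]],6)[0].round(1))
    b=blobs(colour(t,n),100)[0].reshape(-1,2)
    print("  top bbox",b.min(0),b.max(0))
E
```

```text
rack (646.6929321289062, 29.493362426757812) (84.40292358398438, 309.43463134765625) 1.8625974655151367
[[599.0, 183.0], [610.0, -127.0], [694.0, -124.0], [684.0, 186.0]]
pan (450.82452392578125, -5.8805999755859375) (401.5212707519531, 132.05845642089844) 86.70629119873047
[[373.0, -203.0], [505.0, -210.0], [528.0, 191.0], [396.0, 198.0]]
red (np.int32(278), np.int32(143), np.int32(298), np.int32(160)) lid [444.8 -78.4  67. ] coaster [364.8 -98.5   6. ]
red (np.int32(275), np.int32(172), np.int32(303), np.int32(186)) lid [526.1 -59.2  67. ] coaster [455.8 -77.    6. ]
  top bbox [348 230] [381 263]
yellow (np.int32(315), np.int32(148), np.int32(335), np.int32(166)) lid [451.2  -4.3  67. ] coaster [371.9 -15.5   6. ]
yellow (np.int32(309), np.int32(176), np.int32(338), np.int32(191)) lid [528.7   4.5  67. ] coaster [458.8  -5.7   6. ]
  top bbox [308 228] [342 261]
green (np.int32(390), np.int32(157), np.int32(409), np.int32(174)) lid [454.9 138.3  67. ] coaster [376.1 144.2   6. ]
green (np.int32(381), np.int32(186), np.int32(409), np.int32(201)) lid [535.6 132.1  67. ] coaster [466.5 137.3   6. ]
  top bbox [226 223] [263 256]
blue (np.int32(350), np.int32(151), np.int32(370), np.int32(169)) lid [450.   63.1  67. ] coaster [370.6  60.    6. ]
blue (np.int32(344), np.int32(182), np.int32(373), np.int32(196)) lid [533.8  67.7  67. ] coaster [464.5  65.2   6. ]
  top bbox [269 225] [302 258]
```

Green is at about (457,137), blue (452,64), yellow (451,−5) and red (445,−78), all consistent with the pan rectangle. The rack centre is about (649,29.5) with yaw 2°. I'll turn the tool to yaw 90° so that tool x is world y, tool y is world x and tool z is down, then go above green.

```bash
python3 -m inch '[[[0,0,0,6.85,1],[0,0,0,6.85,1],[0,0,0,6.85,1],[0,0,0,6.85,1],[0,0,0,6.85,1],[0,0,0,6.85,1],[0,0,0,6.85,1],[0,0,0,6.85,1],[0,0,0,6.85,1],[0,0,0,6.85,1],[0,0,0,6.85,1],[0,0,0,0,1],[0,0,0,0,1]]]' 40
python3 -m inch '[[[-25,17,4,0,1],[-25,17,4,0,1],[-25,17,4,0,1],[-25,17,4,0,1],[-25,17,4,0,1],[-25,17,4,0,1],[-25,17,4,0,1],[-25,17,4,0,1],[-25,17,4,0,1],[-25,17,4,0,1],[-25,17,4,0,1],[-25,17,4,0,1],[-25,17,4,0,1],[-25,17,4,0,1],[-25,17,4,0,1],[-25,17,4,0,1],[-25,17,4,0,1],[-15,17,4,0,1],[0,0,0,0,1],[0,0,0,0,1]]]'
```

```text
clock: 1.28
tool_pos: [151.2, 580.5, 231.1]
tool_rot: [-3.141, 0.0, 1.576]
contact_force: [0.2, -0.7, -0.0]
grip_width: 0.999
grasp_force: 0.0
clock: 2.95
tool_pos: [457.8, 140.1, 159.0]
tool_rot: [-3.141, -0.0, 1.573]
contact_force: [-0.5, -1.1, 0.8]
grip_width: 1.002
grasp_force: 0.0
```

```bash
python3 -m inch '[[[-1,0,10,0,1],[-1,0,10,0,1],[0,0,10,0,1],[0,0,10,0,1],[0,0,10,0,1],[0,0,10,0,1],[0,0,0,0,1],[0,0,0,0,1]]]'
python3 - <<'E'
from h import *
s=env.get_image("scene")["image"]; t=env.get_image("top")["image"]
a=cv2.resize(s[80:220,210:450],None,fx=3,fy=3)[:300]; b=cv2.resize(t[170:300,200:440],None,fx=2.2,fy=2.2)
b=cv2.copyMakeBorder(b,0,0,0,720-b.shape[1],0); cv2.imwrite("pics/g1.png",np.vstack([a,b]))
E
```

```text
clock: 3.62
tool_pos: [456.8, 138.9, 98.3]
tool_rot: [-3.14, 0.0, 1.572]
contact_force: [-0.1, 0.3, 0.2]
grip_width: 1.003
grasp_force: 0.0
```

View pics/g1.png

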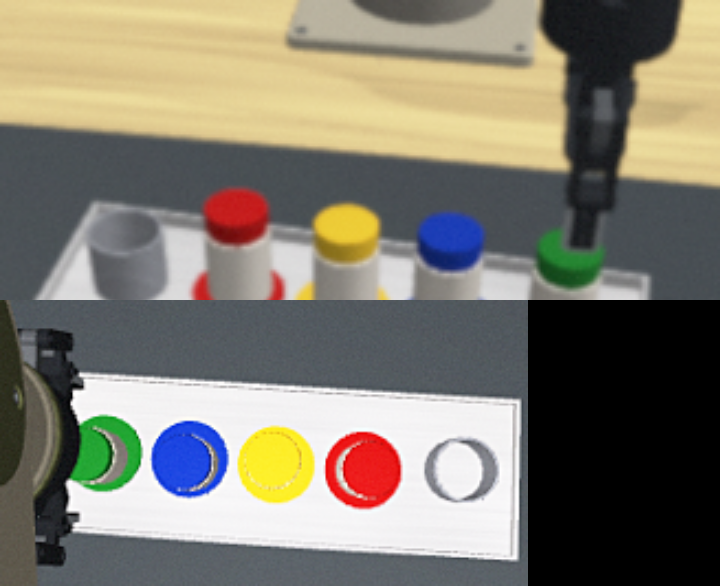

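The fingers straddle the green lid (scene crop (570,250), fingers at about (582,230)), so I'm descending and gripping.

```bash
python3 -m inch '[[[-0.5,0,12,0,1],[-0.5,0,12,0,1],[0,0,12,0,1],[0,0,12,0,1],[0,0,12,0,1],[0,0,10,0,1],[0,0,0,0,0.5],[0,0,0,0,0.3],[0,0,0,0,0.1],[0,0,0,0,-0.1],[0,0,0,0,-0.4],[0,0,0,0,-1],[0,0,0,0,-1],[0,0,0,0,-1],[0,0,0,0,-1],[0,0,0,0,-1]]]' 40
```

```text
clock: 5.05
tool_pos: [458.3, 138.1, 30.1]
tool_rot: [3.14, -0.0, 1.572]
contact_force: [-0.6, -0.1, 5.5]
grip_width: 0.489
grasp_force: 41.1
```

```bash
python3 -m inch '[[[0,0,0,0,0.3],[0,0,0,0,0.3],[0,0,0,0,0.3],[0,0,6,0,0.3],[0,0,0,0,0.1],[0,0,0,0,-0.1],[0,0,0,0,-0.4],[0,0,0,0,-1],[0,0,0,0,-1],[0,0,0,0,-1],[0,0,-4,0,-1],[0,0,-8,0,-1],[0,0,-8,0,-1],[0,0,0,0,-1]]]' 40
```

```text
clock: 6.22
tool_pos: [459.4, 138.2, 45.8]
tool_rot: [3.138, -0.001, 1.572]
contact_force: [0.5, 0.6, -1.4]
grip_width: 0.49
grasp_force: 40.8
```

Run:
```python
from h import *
s=env.get_image("scene")["image"]
cv2.imwrite("pics/g2.png",cv2.resize(s[80:220,210:450],None,fx=3,fy=3))
```

```text
(no output)
```

View pics/g2.png

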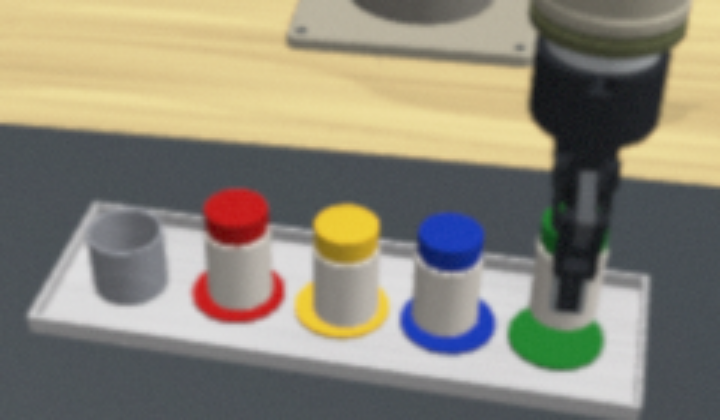

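The green jar is held upright and clear of its coaster (base about (570,325)). I'm carrying it to bay −114 at (653,−84.5).

```bash
python3 -m inch '[[[0,0,-21,0,-1],[0,0,-21,0,-1],[0,0,-21,0,-1],[0,0,-21,0,-1],[-18.5,16.1,0,0,-1],[-18.5,16.1,0,0,-1],[-18.5,16.1,0,0,-1],[-18.5,16.1,0,0,-1],[-18.5,16.1,0,0,-1],[-18.5,16.1,0,0,-1],[-18.5,16.1,0,0,-1],[-18.5,16.1,0,0,-1],[-18.5,16.1,0,0,-1],[-18.5,16.1,0,0,-1],[-18.5,16.1,0,0,-1],[-19,16.1,0,0,-1],[0,0,10,0,-1],[0,0,20,0,-1],[0,0,0,0,-1],[0,0,0,0,-1]]]' 40
python3 - <<'E'
from h import *
s=env.get_image("scene")["image"]; t=env.get_image("top")["image"]
a=cv2.resize(s[180:300,210:450],None,fx=2.5,fy=2.5); b=cv2.resize(t[90:200,200:440],None,fx=2.5,fy=2.5)
cv2.imwrite("pics/g3.png",np.vstack([a,b]))
E
```

```text
clock: 7.93
tool_pos: [649.2, -83.9, 95.2]
tool_rot: [-3.137, -0.001, 1.572]
contact_force: [-0.8, 0.5, -1.7]
grip_width: 0.491
grasp_force: 41.4
```

View pics/g3.png

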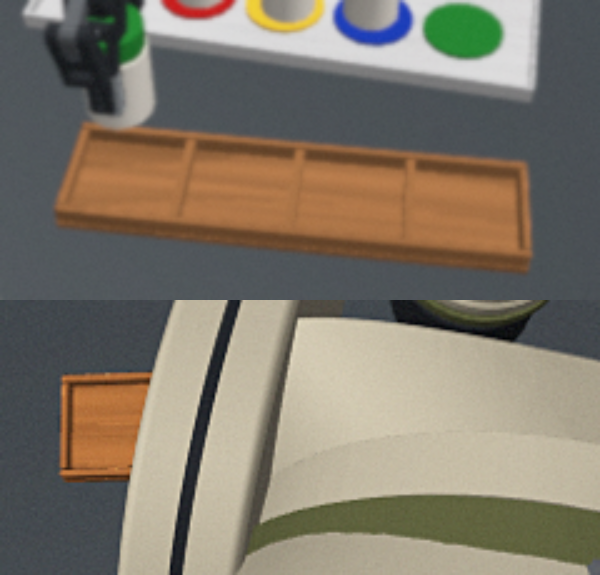

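The green jar hangs over the right-end bay (bay centre in the scene crop about (125,175)). I'm lowering it.

```bash
python3 -m inch '[[[0,1.5,12,0,-1],[0,1.5,12,0,-1],[0,0.5,12,0,-1],[0,0,12,0,-1],[0,0,8,0,-1],[0,0,4,0,-1],[0,0,0,0,-1],[0,0,0,0,-1],[0,0,0,0,-1]]]'
python3 -m inch '[[[0,0,2,0,-1],[0,0,2,0,-1],[0,0,2,0,-1],[0,0,0,0,-1],[0,0,0,0,-1]]]'
```

```text
clock: 8.78
tool_pos: [655.1, -84.6, 38.0]
tool_rot: [3.14, 0.0, 1.572]
contact_force: [-0.5, 0.7, -2.1]
grip_width: 0.491
grasp_force: 41.4
clock: 9.2
tool_pos: [654.3, -84.4, 31.1]
tool_rot: [-3.141, -0.0, 1.572]
contact_force: [-0.6, -0.1, -1.1]
grip_width: 0.493
grasp_force: 41.4
```

```bash
python3 -m inch '[[[0,0,2,0,-1],[0,0,2,0,-1],[0,0,0,0,-1],[0,0,0,0,-1]]]'
python3 -m inch '[[[0,0,1.5,0,-1],[0,0,1.5,0,-1],[0,0,0,0,-1],[0,0,0,0,-1]]]'
```

```text
clock: 9.53
tool_pos: [654.3, -84.4, 27.0]
tool_rot: [-3.141, -0.0, 1.572]
contact_force: [0.3, 0.4, -1.0]
grip_width: 0.498
grasp_force: 41.4
clock: 9.87
tool_pos: [654.3, -84.4, 24.1]
tool_rot: [-3.141, -0.0, 1.572]
contact_force: [0.3, 0.2, -1.8]
grip_width: 0.495
grasp_force: 41.4
```

```bash
python3 -m inch '[[[0,0,1,0,-1],[0,0,0.5,0,-1],[0,0,0,0,-1],[0,0,0,0,-1]]]'
python3 - <<'E'
from h import *
s=env.get_image("scene")["image"]
cv2.imwrite("pics/g4.png",cv2.resize(s[170:300,210:450],None,fx=3,fy=3))
E
```

```text
clock: 10.2
tool_pos: [654.5, -84.4, 22.7]
tool_rot: [-3.141, -0.0, 1.572]
contact_force: [0.5, -0.7, -1.9]
grip_width: 0.493
grasp_force: 41.4
```

View pics/g4.png

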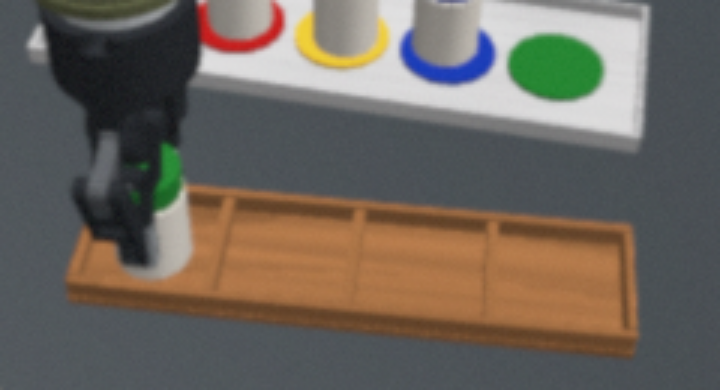

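The green jar is inside the bay near the floor (base in the crop about (155,272)). I'm creeping down until it touches.

```bash
python3 -m inch '[[[0,0,1,0,-1],[0,0,0,0,-1],[0,0,0,0,-1]]]' | grep -E "pos|force"
python3 -m inch '[[[0,0,1,0,-1],[0,0,0,0,-1],[0,0,0,0,-1]]]'| grep -E "pos|force"
python3 -m inch '[[[0,0,0.7,0,-1],[0,0,0,0,-1],[0,0,0,0,-1]]]'| grep -E "pos|force"
```

```text
tool_pos: [654.7, -84.4, 22.6]
contact_force: [-3.6, 0.5, 5.8]
grasp_force: 42.0
tool_pos: [654.7, -84.4, 22.5]
contact_force: [-7.5, 1.8, 13.2]
grasp_force: 42.9
tool_pos: [654.7, -84.4, 22.5]
contact_force: [-11.6, 1.2, 18.0]
grasp_force: 43.4
```

```bash
python3 -m inch '[[[0,0,-2.2,0,-1],[0,0,0,0,-1],[0,0,0,0,0.05],[0,0,0,0,0.15],[0,0,0,0,0.3],[0,0,0,0,0.4],[0,0,0,0,0.4],[0,0,-5,0,0.4],[0,0,-12,0,0.4],[0,0,-20,0,0.4],[0,0,-20,0,0.4],[0,0,-20,0,0.4],[0,0,-20,0,0.4],[0,0,0,0,1],[0,0,0,0,1]]]'
python3 - <<'E'
from h import *
s=env.get_image("scene"); cv2.imwrite("pics/g5.png",cv2.resize(s["image"][170:300,210:450],None,fx=3,fy=3))
b=[b for b in blobs(colour(s,"green"),60)]
for q in b:
    q=q.reshape(-1,2); print(q.min(0),q.max(0),cast(s,[(q.min(0)+q.max(0))/2],67)[0].round(1))
E
```

```text
clock: 12.25
tool_pos: [656.3, -84.8, 122.6]
tool_rot: [3.137, 0.001, 1.572]
contact_force: [0.1, 0.6, 0.1]
grip_width: 0.954
grasp_force: 0.0
[381 183] [409 201] [531.6 131.9  67. ]
[246 218] [268 239] [654.7 -84.8  67. ]
```

View pics/g5.png

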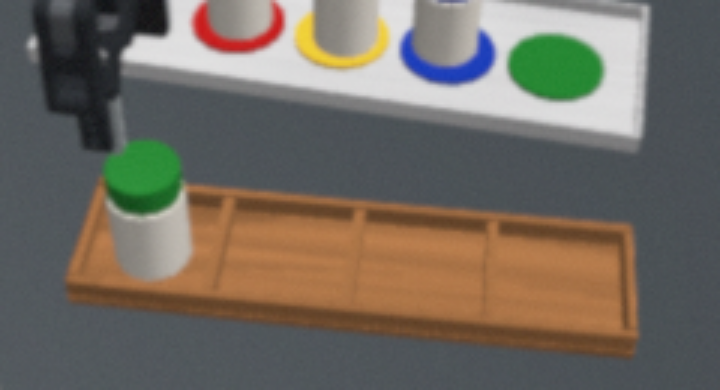

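The green jar stands upright at (654.7,−84.8), within 2 mm of its target. Blue is next.

```bash
python3 -m inch '[[[12.4,-16.8,0,0,1],[12.4,-16.8,0,0,1],[12.4,-16.8,0,0,1],[12.4,-16.8,0,0,1],[12.4,-16.8,0,0,1],[12.4,-16.8,0,0,1],[12.4,-16.8,0,0,1],[12.4,-16.8,0,0,1],[12.4,-16.8,0,0,1],[12.4,-16.8,0,0,1],[12.4,-16.8,0,0,1],[12.4,-16.8,0,0,1],[0,0,10,0,1],[0,0,10,0,1],[0,0,0,0,1],[0,0,0,0,1],[0,0,0,0,1]]]'
```

```text
clock: 13.72
tool_pos: [452.9, 63.7, 98.9]
tool_rot: [-3.141, 0.0, 1.571]
contact_force: [-0.0, 0.1, -0.1]
grip_width: 0.999
grasp_force: 0.0
```

```bash
python3 -m inch '[[[0,0,12,0,1],[0,0,12,0,1],[0,0,12,0,1],[0,0,12,0,1],[0,0,12,0,1],[0,0,10,0,1],[0,0,5,0,1],[0,0,0,0,0.5],[0,0,0,0,0.3],[0,0,0,0,0.1],[0,0,0,0,-0.1],[0,0,0,0,-0.4],[0,0,0,0,-1],[0,0,0,0,-1],[0,0,0,0,-1],[0,0,0,0,-1],[0,0,0,0,-1]]]' 40
```

```text
clock: 15.13
tool_pos: [453.7, 64.2, 25.3]
tool_rot: [3.14, 0.0, 1.572]
contact_force: [-0.6, -0.1, 8.0]
grip_width: 0.494
grasp_force: 41.0
```

```bash
python3 -m inch '[[[0,0,-8,0,-1],[0,0,-16,0,-1],[0,0,-20,0,-1],[0,0,-20,0,-1],[0,0,-20,0,-1],[0,0,-20,0,-1],[-6,16.4,0,0,-1],[-6,16.4,0,0,-1],[-6,16.4,0,0,-1],[-6,16.4,0,0,-1],[-6,16.4,0,0,-1],[-6,16.4,0,0,-1],[-6,16.4,0,0,-1],[-6,16.4,0,0,-1],[-6,16.4,0,0,-1],[-6,16.4,0,0,-1],[-6,16.4,0,0,-1],[-6,16.4,0,0,-1],[0,0,0,0,-1],[0,0,0,0,-1]]]' 40
```

```text
clock: 16.8
tool_pos: [649.7, -7.9, 128.1]
tool_rot: [-3.141, -0.0, 1.571]
contact_force: [-0.0, 0.6, -1.1]
grip_width: 0.495
grasp_force: 41.0
```

```bash
python3 -m inch '[[[0,0,12,0,-1],[0,0,12,0,-1],[0,0,12,0,-1],[0,0,12,0,-1],[0,0,12,0,-1],[0,0,12,0,-1],[0,0,12,0,-1],[0,0,8,0,-1],[0,0,3,0,-1],[0,0,0,0,-1],[0,0,0,0,-1],[0,0,0,0,-1]]]'
python3 - <<'E'
from h import *
s=env.get_image("scene"); cv2.imwrite("pics/b1.png",cv2.resize(s["image"][150:300,210:450],None,fx=3,fy=3))
E
```

```text
clock: 17.8
tool_pos: [650.4, -7.7, 34.3]
tool_rot: [3.14, 0.0, 1.572]
contact_force: [0.3, 0.4, -1.6]
grip_width: 0.493
grasp_force: 41.0
```

View pics/b1.png

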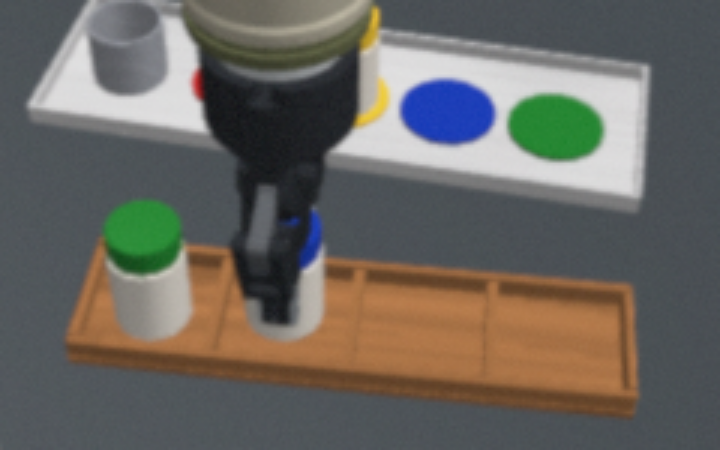

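The blue jar is in the second bay from the robot's right (base about (285,333)), upright. I'm creeping down to contact.

```bash
python3 -m inch '[[[0,0,2.5,0,-1],[0,0,2.5,0,-1],[0,0,2,0,-1],[0,0,1,0,-1],[0,0,0,0,-1],[0,0,0,0,-1]]]' | grep -E "pos|force"
for i in 1; do python3 -m inch '[[[0,0,1,0,-1],[0,0,0,0,-1],[0,0,0,0,-1]]]' | grep -E "pos|force"
python3 -m inch '[[[0,0,1,0,-1],[0,0,0,0,-1],[0,0,0,0,-1]]]'| grep -E "pos|force"; done
```

```text
tool_pos: [649.5, -7.6, 25.4]
contact_force: [-3.0, -0.1, 2.0]
grasp_force: 41.1
tool_pos: [649.6, -7.6, 25.4]
contact_force: [-7.5, 0.3, 10.2]
grasp_force: 42.0
tool_pos: [649.6, -7.6, 25.3]
contact_force: [-10.4, 0.9, 18.0]
grasp_force: 42.7
```

```bash
python3 -m inch '[[[0,0,-2.2,0,-1],[0,0,0,0,-1],[0,0,0,0,0.05],[0,0,0,0,0.15],[0,0,0,0,0.3],[0,0,0,0,0.4],[0,0,0,0,0.4],[0,0,-5,0,0.4],[0,0,-12,0,0.4],[0,0,-20,0,0.4],[0,0,-20,0,0.4],[0,0,-20,0,0.4],[0,0,-20,0,0.4],[0,0,0,0,1],[0,0,0,0,1]]]' | grep -E "pos|force|clock"
python3 -m inch '[[[0.2,-16.5,0,0,1],[0.2,-16.5,0,0,1],[0.2,-16.5,0,0,1],[0.2,-16.5,0,0,1],[0.2,-16.5,0,0,1],[0.2,-16.5,0,0,1],[0.2,-16.5,0,0,1],[0.2,-16.5,0,0,1],[0.2,-16.5,0,0,1],[0.2,-16.5,0,0,1],[0.2,-16.5,0,0,1],[0.2,-16.5,0,0,1],[0,0,10,0,1],[0,0,10,0,1],[0,0,0,0,1],[0,0,0,0,1],[0,0,0,0,1]]]'
python3 - <<'E'
from h import *
s=env.get_image("scene")
for n in("green","blue"):
  for q in blobs(colour(s,n),60):
    q=q.reshape(-1,2); print(n,q.min(0),q.max(0),cast(s,[(q.min(0)+q.max(0))/2],67)[0].round(1))
E
```

```text
clock: 20.1
tool_pos: [651.4, -7.8, 125.8]
contact_force: [-0.1, 0.4, 0.3]
grasp_force: 0.0
clock: 21.52
tool_pos: [451.8, -5.4, 102.2]
tool_rot: [-3.141, -0.0, 1.572]
contact_force: [0.6, 0.2, -0.1]
grip_width: 0.999
grasp_force: 0.0
green [381 183] [409 201] [531.6 131.9  67. ]
green [246 218] [268 239] [654.7 -84.8  67. ]
blue [291 220] [316 243] [649.3  -9.6  67. ]
blue [344 177] [373 196] [527.1  67.1  67. ]
```

Blue is placed at (649.3,−9.6) against a target of (650.3,−8.5). Now gripping yellow.

```bash
python3 -m inch '[[[0,0,12,0,1],[0,0,12,0,1],[0,0,12,0,1],[0,0,12,0,1],[0,0,12,0,1],[0,0,12,0,1],[0,0,6,0,1],[0,0,0,0,0.5],[0,0,0,0,0.3],[0,0,0,0,0.1],[0,0,0,0,-0.1],[0,0,0,0,-0.4],[0,0,0,0,-1],[0,0,0,0,-1],[0,0,0,0,-1],[0,0,0,0,-1],[0,0,0,0,-1]]]' 40
```

```text
clock: 22.98
tool_pos: [452.7, -5.5, 25.7]
tool_rot: [3.139, 0.0, 1.572]
contact_force: [-0.9, -0.1, 5.8]
grip_width: 0.496
grasp_force: 41.0
```

```bash
python3 -m inch '[[[0,0,-8,0,-1],[0,0,-16,0,-1],[0,0,-20,0,-1],[0,0,-20,0,-1],[0,0,-20,0,-1],[0,0,-20,0,-1],[6.1,16.3,0,0,-1],[6.1,16.3,0,0,-1],[6.1,16.3,0,0,-1],[6.1,16.3,0,0,-1],[6.1,16.3,0,0,-1],[6.1,16.3,0,0,-1],[6.1,16.3,0,0,-1],[6.1,16.3,0,0,-1],[6.1,16.3,0,0,-1],[6.1,16.3,0,0,-1],[6.1,16.3,0,0,-1],[6.1,16.3,0,0,-1],[0,0,0,0,-1],[0,0,0,0,-1]]]' 40
python3 -m inch '[[[0,0,12,0,-1],[0,0,12,0,-1],[0,0,12,0,-1],[0,0,12,0,-1],[0,0,12,0,-1],[0,0,10,0,-1],[0,0,0,0,-1],[0,0,0,0,-1],[0,0,0,0,-1]]]'
python3 - <<'E'
from h import *
s=env.get_image("scene"); cv2.imwrite("pics/y1.png",cv2.resize(s["image"][150:300,210:450],None,fx=3,fy=3))
E
```

```text
clock: 24.65
tool_pos: [647.2, 68.2, 128.4]
tool_rot: [-3.141, 0.0, 1.572]
contact_force: [-0.3, 0.3, -1.8]
grip_width: 0.494
grasp_force: 41.0
clock: 25.4
tool_pos: [647.6, 68.0, 58.9]
tool_rot: [3.141, 0.0, 1.572]
contact_force: [1.0, -0.2, 0.1]
grip_width: 0.493
grasp_force: 41.0
```

View pics/y1.png

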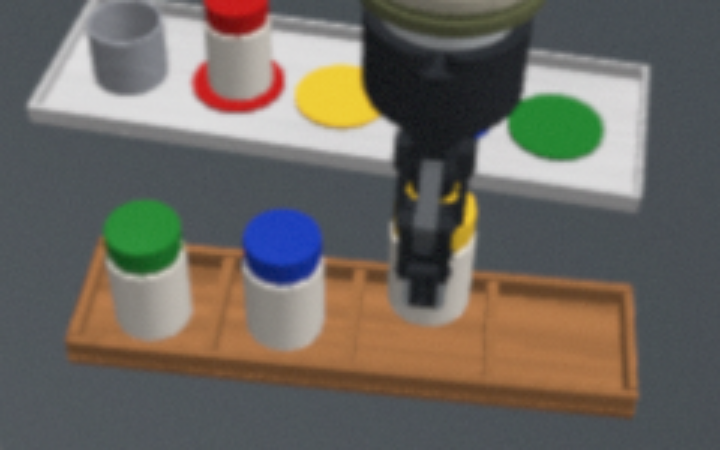

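Green and blue stand well, and the yellow jar is above the third bay (base about (430,315)), upright. I'm lowering it.

```bash
python3 -m inch '[[[0,0,10,0,-1],[0,0,8,0,-1],[0,0,6,0,-1],[0,0,4,0,-1],[0,0,2.5,0,-1],[0,0,1,0,-1],[0,0,0,0,-1],[0,0,0,0,-1]]]' | grep -E "pos|force"
python3 -m inch '[[[0,0,1,0,-1],[0,0,0,0,-1],[0,0,0,0,-1]]]' | grep -E "pos|force"
python3 -m inch '[[[0,0,1,0,-1],[0,0,0,0,-1],[0,0,0,0,-1]]]'| grep -E "pos|force"
python3 -m inch '[[[0,0,1,0,-1],[0,0,0,0,-1],[0,0,0,0,-1]]]'| grep -E "pos|force"
```

```text
tool_pos: [647.4, 68.0, 27.2]
contact_force: [0.4, 0.8, -0.6]
grasp_force: 41.0
tool_pos: [647.3, 68.0, 26.2]
contact_force: [-0.0, -0.5, -1.2]
grasp_force: 41.0
tool_pos: [647.5, 68.0, 25.7]
contact_force: [-2.5, 0.2, 5.7]
grasp_force: 41.4
tool_pos: [647.5, 68.0, 25.7]
contact_force: [-6.2, -0.7, 12.9]
grasp_force: 42.4
```

```bash
python3 -m inch '[[[0,0,-1.3,0,-1],[0,0,0,0,-1],[0,0,0,0,0.05],[0,0,0,0,0.15],[0,0,0,0,0.3],[0,0,0,0,0.4],[0,0,0,0,0.4],[0,0,-5,0,0.4],[0,0,-12,0,0.4],[0,0,-20,0,0.4],[0,0,-20,0,0.4],[0,0,-20,0,0.4],[0,0,-20,0,0.4],[0,0,0,0,1],[0,0,0,0,1]]]' | grep -E "pos|force|clock"
python3 -m inch '[[[-12.2,-16.8,0,0,1],[-12.2,-16.8,0,0,1],[-12.2,-16.8,0,0,1],[-12.2,-16.8,0,0,1],[-12.2,-16.8,0,0,1],[-12.2,-16.8,0,0,1],[-12.2,-16.8,0,0,1],[-12.2,-16.8,0,0,1],[-12.2,-16.8,0,0,1],[-12.2,-16.8,0,0,1],[-12.2,-16.8,0,0,1],[-12.2,-16.8,0,0,1],[0,0,10,0,1],[0,0,10,0,1],[0,0,0,0,1],[0,0,0,0,1],[0,0,0,0,1]]]'
python3 - <<'E'
from h import *
s=env.get_image("scene")
for n in("green","blue","yellow"):
  for q in blobs(colour(s,n),60):
    q=q.reshape(-1,2); print(n,q.min(0),q.max(0),cast(s,[(q.min(0)+q.max(0))/2],67)[0].round(1))
E
```

```text
clock: 28.12
tool_pos: [648.9, 68.0, 125.5]
contact_force: [0.1, -0.1, 0.3]
grasp_force: 0.0
clock: 29.53
tool_pos: [445.9, -78.1, 102.0]
tool_rot: [-3.141, -0.0, 1.572]
contact_force: [0.2, 0.3, 0.3]
grip_width: 0.999
grasp_force: 0.0
green [381 183] [409 201] [531.6 131.9  67. ]
green [246 218] [269 239] [654.6 -84.   67. ]
blue [291 220] [316 243] [649.3  -9.6  67. ]
blue [344 177] [373 196] [527.1  67.1  67. ]
yellow [341 224] [366 248] [646.6  70.1  67. ]
yellow [309 173] [338 191] [524.6   3.9  67. ]
```

Yellow is in at (646.6,70.1). Now red.

```bash
python3 -m inch '[[[0,0,12,0,1],[0,0,12,0,1],[0,0,12,0,1],[0,0,12,0,1],[0,0,12,0,1],[0,0,12,0,1],[0,0,6,0,1],[0,0,0,0,0.5],[0,0,0,0,0.3],[0,0,0,0,0.1],[0,0,0,0,-0.1],[0,0,0,0,-0.4],[0,0,0,0,-1],[0,0,0,0,-1],[0,0,0,0,-1],[0,0,0,0,-1],[0,0,0,0,-1]]]' 40
```

```text
clock: 31.0
tool_pos: [446.6, -78.8, 25.5]
tool_rot: [3.14, 0.0, 1.572]
contact_force: [-2.7, 1.3, 6.3]
grip_width: 0.496
grasp_force: 40.9
```

```bash
python3 -m inch '[[[0,0,-8,0,-1],[0,0,-16,0,-1],[0,0,-20,0,-1],[0,0,-20,0,-1],[0,0,-20,0,-1],[0,0,-20,0,-1],[18.5,16.6,0,0,-1],[18.5,16.6,0,0,-1],[18.5,16.6,0,0,-1],[18.5,16.6,0,0,-1],[18.5,16.6,0,0,-1],[18.5,16.6,0,0,-1],[18.5,16.6,0,0,-1],[18.5,16.6,0,0,-1],[18.5,16.6,0,0,-1],[18.5,16.6,0,0,-1],[18.5,16.6,0,0,-1],[18.5,16.6,0,0,-1],[0,0,0,0,-1],[0,0,0,0,-1]]]' 40
python3 -m inch '[[[0,0,12,0,-1],[0,0,12,0,-1],[0,0,12,0,-1],[0,0,12,0,-1],[0,0,12,0,-1],[0,0,10,0,-1],[0,0,0,0,-1],[0,0,0,0,-1],[0,0,0,0,-1]]]'
python3 - <<'E'
from h import *
s=env.get_image("scene"); cv2.imwrite("pics/r1.png",cv2.resize(s["image"][150:300,210:450],None,fx=3,fy=3))
E
```

```text
clock: 32.67
tool_pos: [644.8, 144.5, 128.1]
tool_rot: [-3.141, 0.0, 1.573]
contact_force: [-1.0, 0.1, -1.1]
grip_width: 0.492
grasp_force: 41.1
clock: 33.42
tool_pos: [645.1, 143.6, 58.8]
tool_rot: [3.141, -0.0, 1.572]
contact_force: [0.4, -0.3, -0.5]
grip_width: 0.493
grasp_force: 41.1
```

View pics/r1.png

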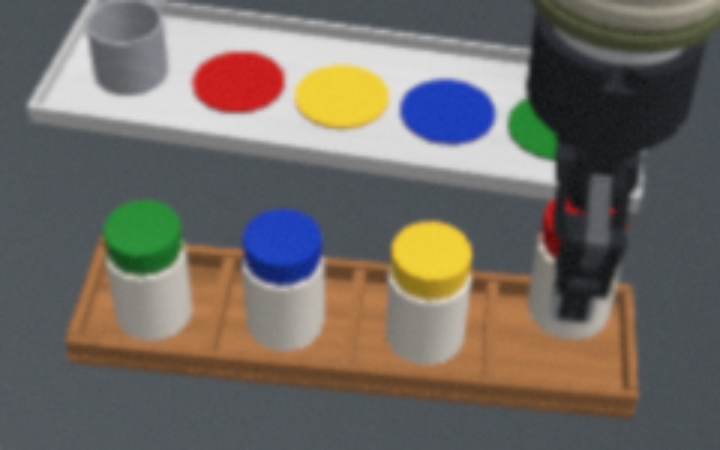

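The three placed jars stand upright. Red is above the last bay (base about (572,325)), perhaps 2 mm left, so I'm nudging it and lowering.

```bash
python3 -m inch '[[[-1,0,10,0,-1],[-1,0,8,0,-1],[0,0,6,0,-1],[0,0,4,0,-1],[0,0,2.5,0,-1],[0,0,2,0,-1],[0,0,0,0,-1],[0,0,0,0,-1]]]' | grep -E "pos|force"
python3 -m inch '[[[0,0,1,0,-1],[0,0,0,0,-1],[0,0,0,0,-1]]]' | grep -E "pos|force"
python3 -m inch '[[[0,0,1,0,-1],[0,0,0,0,-1],[0,0,0,0,-1]]]'| grep -E "pos|force"
```

```text
tool_pos: [645.0, 141.7, 26.0]
contact_force: [0.4, -0.1, -1.3]
grasp_force: 41.3
tool_pos: [645.1, 141.7, 25.5]
contact_force: [-1.9, -0.4, 4.1]
grasp_force: 41.5
tool_pos: [645.2, 141.7, 25.5]
contact_force: [-6.9, -1.1, 11.8]
grasp_force: 42.4
```

```bash
python3 -m inch '[[[0,0,-1.3,0,-1],[0,0,0,0,-1],[0,0,0,0,0.05],[0,0,0,0,0.15],[0,0,0,0,0.3],[0,0,0,0,0.4],[0,0,0,0,0.4],[0,0,-5,0,0.4],[0,0,-12,0,0.4],[0,0,-20,0,0.4],[0,0,-20,0,0.4],[0,0,-20,0,0.4],[0,0,-20,0,0.4],[0,0,-20,0,0.4],[0,0,-20,0,0.4],[0,-20,-20,0,0.4],[0,-20,0,0,0.4],[0,-20,0,0,0.4],[0,0,0,0,0.4],[0,0,0,0,0.4]]]' | grep -E "pos|force|clock"
python3 - <<'E'
from h import *
s=env.get_image("scene"); cv2.imwrite("pics/f.png",cv2.resize(s["image"][150:300,210:450],None,fx=3,fy=3))
for n in HUE:
  for q in blobs(colour(s,n),60):
    q=q.reshape(-1,2); p=cast(s,[(q.min(0)+q.max(0))/2],67)[0].round(1)
    if p[0]>600: print(n,p)
E
```

```text
clock: 36.3
tool_pos: [584.5, 141.7, 183.5]
contact_force: [0.6, 0.6, -0.0]
grasp_force: 0.0
red [644.7 144.   67. ]
yellow [646.6  70.1  67. ]
green [654.7 -84.8  67. ]
blue [649.3  -9.6  67. ]
```

View pics/f.png

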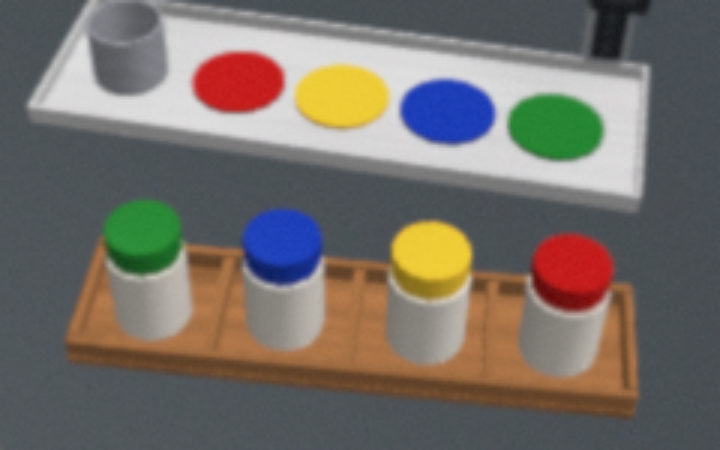

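All four jars stand upright in their bays (bases about (152,330), (285,340), (427,353) and (562,367)), each within 3 mm of its bay centre, and the gripper is clear. Handing in.

```bash
python3 -c "from cell import env; print(env.close_job())"
```

```text
the job is handed in; nothing more can be done
None
```

I placed all four jars upright in the rack in reversed order, each about 3 mm or less from its bay centre by my camera measurements, and handed the job in at about 36 s; the hand-in call returned no verdict.

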